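Raise the hold-down and push the carving blank to the stop

TASK

On the carving board, push the counterweighted hold-down arm up by its red bar, past its balance point, until it stays up by itself, resting fully back. Then push the freed wooden blank along the board, towards the robot, until its end lies flush against the dark wooden end stop, keeping it flat on the board and never lifting it. Do not shift the blank before the arm is up, do not disturb the mallet, the flask or the tape roll, and leave the arm raised.

Things in the scene. Friction and masses are not known exactly. Their poses are not given: they have to be found in the camera images.
- carving_board: Fixed plywood board 360 (x) x 400 (y) x 18 mm; origin at the centre of its underside on the bench, so its top is at z = 18 mm. Its x points to the robot's left and its y towards the robot (turned by at most 0.25 rad from that, see its pose). Places 'in the board frame' below are in these axes from this origin.
- stop_face (a point): Middle of the inner face of the dark wooden end stop at the board's end nearest the robot; the face looks to board -y, away from the robot, at x = -70, y = +150, z = 34 mm in the board frame. The stop is a fixed strip 160 mm long (along board x), 22 mm wide, rising 32 mm above the board's top.
- pivot (a point): Centre of the hold-down's pivot, at x = +100, y = -50, z = 105 mm in the board frame; its axis is parallel to the board's y. Carried by a grey post of two cheeks, 67 mm wide over the bolt heads in y, 36 mm in x, up to 120 mm above the bench, on a 100 mm wide foot plate; a grey rest block stands behind it.
- holddown (a joint): Angle of the hold-down arm, rad. 0: level, pointing to board -x (the robot's right), foot on the blank. Grows as the arm rises; stop at 1.40, nearly upright. Balance point 0.75: below it the arm falls back, above it the counterweight carries it to the stop and keeps it there. Lifting at the red bar takes 1.7 to 2.7 N at first, less higher up.
- grip_bar (a point): Centre of the round red plastic bar across the arm's tip: 18 mm diameter, 110 mm long, along board y, 250 mm from the pivot axis; moves with the arm. Arm level: at x = -150, y = -50, z = 105 mm in the board frame, free underneath. The green beam behind it (12 mm wide, 24 mm high) runs to the pivot.
- foot (a point): Underside of the rubber foot (28 mm diameter) that hangs under the beam, 150 mm from the pivot along the beam and 42 mm below the beam's centre line; it presses on the blank when the arm is down. With the arm at its stop it is about 67 mm from the pivot towards board -x, 245 mm above the bench.
- blank_mid (a point): Centre of the loose wooden carving blank: 100 (its x) x 130 (its y) x 45 mm high, 0.25 to 0.45 kg, dark leaf marks on top, flat on the board, the point 22.5 mm above the board's top. Its axes are within 0.1 rad of the board's at first. It lies under the foot, its near end 105 to 165 mm short of the stop; flush there its centre is at board y = +85 mm.
- mallet: Loose turned wooden mallet standing on its head on the bench left of the board: head 84 mm diameter, 190 mm high over all; origin at the centre of its underside.
- flask: Loose steel drinking flask standing on the bench left of the board: 70 mm diameter, 170 mm high; origin at the centre of its underside.
- tape: Loose roll of blue tape lying on the board's near left part: 80 mm diameter, 25 mm high; origin at the centre of its underside.
Mind the look-alikes: they are no part of the job. Of the things like the part that bears blank_mid, leave any that is purple; of the rest the larger one is meant.

How it is judged:
By the outcome, as a careful person would: the job done as asked, in the order asked, and still so for the second after the job is handed in, with the robot touching nothing.
It also fails if it takes over 64 s, if anything falls off the work surface, if the arm or the gripper's body presses on something with over 40 N, if the wrist force passes 120 N, or if a joint passes its speed limit or range.

ROBOT

A 6-joint arm with a two-finger parallel gripper is mounted at the origin on the work surface. World frame = base frame: x ahead of the robot, y to its left, z up, the work surface at z = 0. Lengths are in m, angles in rad, forces in N, time in s.
With the tool pointing down it reaches from about 0.4 to 0.925 m from the base axis. Payload 12.5 kg.
Tool frame: the origin (TCP) lies between the finger pads; the fingertips stand 19 mm ahead of it and the grasp point (between the pads) is the TCP (env.tips_ahead is the z of the fingertips in the tool frame, in m); z points along the fingers, y is the direction in which the jaws open and shut (so a half turn about z gives the same grasp; the last joint's range is limited). The gripper opens to 95 mm and grips with 3 to 60 N. Pads are 20 mm wide; open, the fingers measure 119 mm over their backs; the gripper's body (75 mm by 180 mm) begins 59 mm behind the grasp point.
Start: joints at [1.145, 0.491, 1.559, -0, 1.092, -0.106], TCP at [0.196, 0.593, 0.234] pointing down, gripper open.
Joint ranges: [-3.1, 3.1], [-0.84, 2.19], [0.05, 2.79], [-1.13, 4.28], [0.06, 2.93], [-2.69, 2.69]. Speed limits (rad/s): [2.22, 2.22, 2.79, 3.14, 3.14, 3.14].

INTERFACE

Orientations are given as a unit quaternion [w, x, y, z].
In Python, from cell import get_state, vision, ticket, env gives the robot as it stands.
- The arm moves only by the tool servo_tool, never from a script. Its argument "steps" is text: rows parted by semicolons, each of 7 numbers parted by spaces: the gripper's target within -1 to 1 (shut at 1, half-way at 0, fully open at -1), then the shift along the tool's x, y, z each as a share of 200 mm, from -1 to 1, then the turn, a rotation vector about the tool's x, y, z each as a share of 30 degrees, from -1 to 1. A call has 1 to 5 rows; each row shifts and turns the commanded pose from where the row before left it, along the tool's axes as they then stand; what a row does not reach is not made up. A row lasts 1/8 s, in which the tool goes at most 62.5 mm and 10.7 degrees, less where a joint would pass 70% of its speed; a pose out of reach is approached as far as the arm can. A call with a number of a shift or a turn outside -1 to 1 is refused whole. A call with a gripper value outside its range is refused whole. The fingers move at their own pace and stop on an object; the grip force is fixed at half the most. Time passes only in rows, so rows that do not move let the fingers close. It gives the time, the measured TCP pose, the force and the opening at its end, in the units of the state.
- get_state(): the state, without advancing time (a new reading comes with each control period).
- vision.grab_frame(name): name is "scene" or "top" or "wrist"; returns the picture (420x560x3 uint8, blue, green, red); there is no depth.
- vision.camera_info(name): a dict with "fovy" (degrees; the focal length in pixels is half the picture's height over the tangent of half this angle, whatever the lens; pixels are square), "cx", "cy" (the principal point, pixels), "extrinsics" (4x4, takes a point from camera to world coordinates); the wrist camera has in their place "tool_from_camera" (4x4, takes a point from camera to tool coordinates, whose origin is the TCP and whose axes are the flange's). Camera axes: x right, y up, looking along -z (the intrinsics and any distortion apply to the point x, -y, -z); pixel columns grow to the right and rows downward; lengths in m; the calibration is good to about 2 mm. A picture is of the moment at which its call begins: read the wrist's pose just before it. camera_info takes no time and is no camera call.
- ticket.finish_job(): hands the job in, once; it reports no verdict.
The state is a dict: "time_s": time; "joint_pos": joint angles; "qd": joint speeds; "joint_efforts": joint torques, N m; "position": TCP position; "tcp_rot": TCP orientation; "force": force on the tool from outside, world axes, zero at the start; "ft_torque": the same for the moment, N m; "width": finger opening in m.
Only numpy, scipy, OpenCV 4.12 (cv2) and the standard library are available. Lean on these libraries where they do the work, as an engineer would, in place of code of your own. Each camera call takes 0.05 s, during which the arm holds its last target. There are 200 camera calls.

## Working session

There is one attempt and no reset: what is moved stays moved. The work goes in short steps, Python scripts to look and compute and a tool call to move; the robot and the scene stay as the last step left them, time stands still between calls to the robot, and variables do not carry over. Pictures are saved under pics/ and viewed, about 8 in all and at most 12, crops included, and the job is handed in when it is done.

Besides the shell and the picture viewer there is one more tool, called after "Call:" as name(argument=value, ...), one argument or row to a line, values as JSON. servo_tool: Moves the arm, as the interface text tells. Shift numbers are shares of 200 mm and turn numbers shares of 30 degrees, none past 1 either way. Its arguments: {"type":"object","properties":{"steps":{"type":"string"}},"required":["steps"]}

```bash
mkdir -p pics
python3 - <<'E'
from cell import get_state, vision, env
import cv2,numpy as np
s=get_state();print(s['time_s'],s['position'],s['tcp_rot'],env.tips_ahead)
for n in('scene','top'):
    cv2.imwrite(f'pics/{n}0.png',vision.grab_frame(n)); i=vision.camera_info(n);print(n,i)
print(vision.camera_info('wrist'))
E
```

```text
0.0 [0.19635888 0.59311329 0.23307157] [-1.60404842e-04  1.59232306e-01  9.87240986e-01 -5.32615584e-04] 0.019
scene {'fovy': 48.63427774623746, 'cx': 284.4290237296019, 'cy': 213.65795320112744, 'extrinsics': array([[ 0.7022021 , -0.44354759,  0.55693604,  1.22363878],
       [ 0.71171294,  0.45862492, -0.53209762, -0.49041004],
       [-0.01941412,  0.77001865,  0.63772594,  0.79784881],
       [ 0.        ,  0.        ,  0.        ,  1.        ]])}
top {'fovy': 50.749191055611774, 'cx': 288.64323409998985, 'cy': 213.24967449853867, 'extrinsics': array([[-0.00336512,  0.99686282, -0.07907718,  0.52580755],
       [-0.99996968, -0.00390987, -0.00673512,  0.08655352],
       [-0.00702317,  0.07905212,  0.99684574,  1.17658684],
       [ 0.        ,  0.        ,  0.        ,  1.        ]])}
{'fovy': 64.36782801200114, 'cx': 275.81404949146196, 'cy': 205.36938265412516, 'tool_from_camera': array([[-4.07642491e-04,  9.71528206e-01,  2.36923572e-01,
         6.64408879e-02],
       [ 9.99999295e-01,  1.31771571e-04,  1.18022197e-03,
        -3.56551332e-04],
       [ 1.11539914e-03,  2.36923886e-01, -9.71527575e-01,
        -1.50873527e-01],
       [ 0.00000000e+00,  0.00000000e+00,  0.00000000e+00,
         1.00000000e+00]])}
```

View pics/scene0.png

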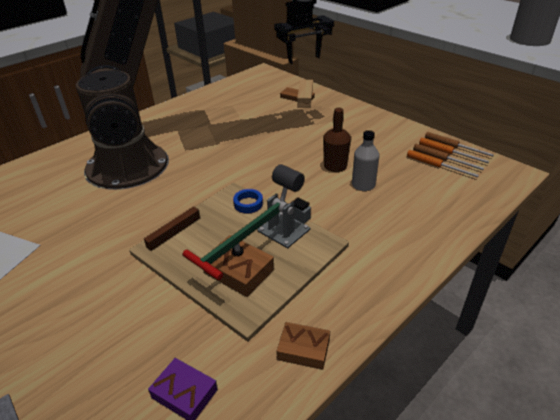

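View pics/top0.png

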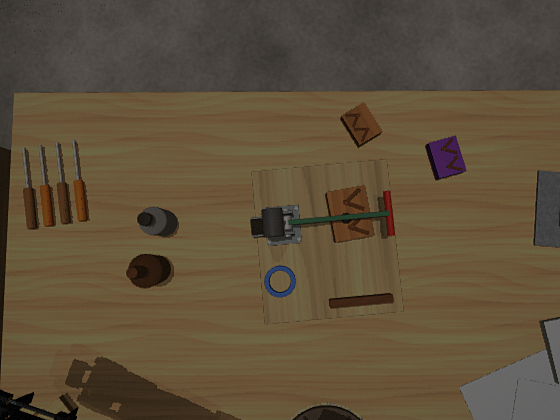

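The scene shows the board with a blank under the foot at about (243,268), the red bar at (202,264) and the dark stop at (172,228). In the top view the board corners are near (252,172), (387,160), (403,311) and (265,324).

There are three blank-like things in the top view:
- **(350,213):** brown, on the board under the foot. It is the larger of the two brown ones, so it is the one meant.
- **(361,124):** brown and smaller, off the board.
- **(446,157):** purple, to be left alone.

I'll confirm this in an enlarged crop.

Run:
```python
import cv2
i=cv2.imread('pics/top0.png')[95:335,240:480]
i=cv2.convertScaleAbs(i,alpha=1.8)
cv2.imwrite('pics/crop1.png',cv2.resize(i,(600,600),interpolation=cv2.INTER_CUBIC))
```

```text
(no output)
```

View pics/crop1.png

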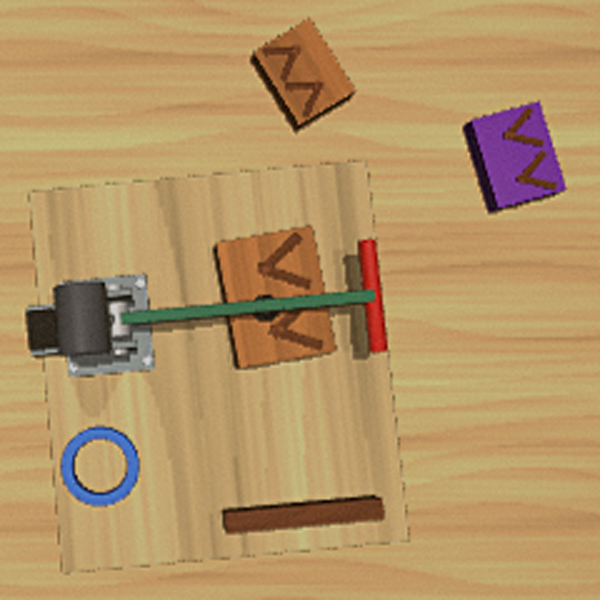

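The crop confirms the target: the blank at crop (275,298), under the foot, is larger than the loose brown one at (303,75). The purple one is at (515,157). Next I'll fit the board pose.

```bash
cat > h.py <<'E'
import numpy as np
from cell import get_state, vision, env
from scipy.spatial.transform import Rotation as R
def ray(n,px,z,T=None):
    i=vision.camera_info(n); T=i['extrinsics'] if T is None else T
    f=210/np.tan(np.radians(i['fovy']/2))
    d=T[:3,:3]@np.array([(px[0]-i['cx'])/f,-(px[1]-i['cy'])/f,-1]); o=T[:3,3]
    return o+d*(z-o[2])/d[2]
E
cat > b.py <<'E'
from h import *
c=lambda u,v,z:ray('top',(240+(u+.5)/2.5-.5,95+(v+.5)/2.5-.5),z)
P=np.array([c(30,191,.018),c(368,161,.018),c(409,541,.018),c(63,572,.018)])[:,:2]
B=np.array([[.18,-.2],[-.18,-.2],[-.18,.2],[.18,.2]])
m=P.mean(0); H=(B).T@(P-m); U,_,Vt=np.linalg.svd(H); Rm=Vt.T@np.diag([1,np.linalg.det(Vt.T@U.T)])@U.T
if __name__=='__main__':
    print('origin',m,'Rm',Rm,'res',(P-m-B@Rm.T).round(4).tolist())
    w=lambda x,y:(m+Rm@[x,y]).round(4)
    inv=lambda p:((p[:2]-m)@Rm).round(4)
    print('ang of board x',np.degrees(np.arctan2(Rm[1,0],Rm[0,0])))
    print('bar',w(-.15,-.05),'from img ends',[inv(c(u,v,.105)) for u,v in((367,240),(379,351))])
    print('stop',w(-.07,.15),'stop face img', [inv(c(u,v,.05)) for u,v in((222,510),(381,496))])
    for q in ((217,243),(312,226),(335,351),(241,367)): print('blank',inv(c(*q,.063)),c(*q,.063)[:2])
    print('tape',inv(c(100,466,.043)),'pivot',w(.1,-.05))
    s=get_state();print(s['position'],R.from_quat(s['tcp_rot'],scalar_first=True).as_matrix().round(3))
E
python3 b.py
```

```text
origin [ 0.54684926 -0.00447923] Rm [[-0.08610947 -0.99628568]
 [ 0.99628568 -0.08610947]] res [[-0.0006, -0.0003], [-0.0012, 0.0004], [0.0007, 0.001], [0.0011, -0.0011]]
ang of board x 94.9398269971481
bar [ 0.6096 -0.1496] from img ends [array([-0.1497, -0.1056]), array([-0.1497,  0.0028])]
stop [ 0.4034 -0.0871] stop face img [array([0.0119, 0.1469]), array([-0.1485,  0.1473])]
blank [-0.0079 -0.1209] [ 0.66797896 -0.0019291 ]
blank [-0.1054 -0.1295] [ 0.68491122 -0.09829219]
blank [-0.1153 -0.0015] [ 0.55829616 -0.11921749]
blank [-0.0198  0.006 ] [ 0.54259218 -0.02472802]
tape [0.1305 0.0929] pivot [0.5881 0.0995]
[0.19639087 0.59316141 0.23313088] [[-0.949  0.314 -0.   ]
 [ 0.314  0.949 -0.001]
 [ 0.    -0.001 -1.   ]]
```

Call:
servo_tool(
  steps="0 0 0 -0.25 0 0 -0.26; 0 0 0 -0.25 0 0 -0.26; 0 0 0 0 0 0 -0.256",
)

```text
time_s: 0.48
position: [0.1967, 0.5941, 0.3375]
tcp_rot: [0.001, -0.046, 0.999, 0.003]
force: [-0.2, -0.4, -0.9]
width: 0.0702
```

```bash
cat > g.py <<'E'
import sys; from b import *
# g.py bx by z : shift to that board-frame place, in tool shares
s=get_state(); T=R.from_quat(s['tcp_rot'],scalar_first=True).as_matrix(); p=np.array(s['position'])
print('t',s['time_s'],'board',((p[:2]-m)@Rm).round(4),p[2].round(4),'F',np.round(s['force'],1),'w',s['width'],'tool in board',(np.block([[Rm,np.zeros((2,1))],[np.zeros((1,2)),np.eye(1)]]).T@T).round(3).tolist())
if len(sys.argv)>3:
    x,y,z=map(float,sys.argv[1:4]); q=np.r_[m+Rm@[x,y],z]; print('shares',(T.T@(q-p)/.2).round(3), 'norm mm',np.linalg.norm(q-p)*1e3)
E
python3 g.py -.15 -.02 .333
```

```text
t 0.475 board [0.6265 0.2973] 0.3375 F [-0.2 -0.4 -0.9] w 0.07019825691787555 tool in board [[-0.005, 1.0, 0.005], [1.0, 0.005, -0.003], [-0.003, 0.005, -1.0]]
shares [-1.568 -3.89   0.006] norm mm 838.8072835788507
```

Call:
servo_tool(
  steps="0 -0.112 -0.278 0 0 0 0; 0 -0.112 -0.278 0 0 0 0; 0 -0.112 -0.278 0 0 0 0; 0 -0.112 -0.278 0 0 0 0; 0 -0.112 -0.278 0 0 0 0",
)

```text
time_s: 1.1
position: [0.3325, 0.3243, 0.3336]
tcp_rot: [0.0, -0.043, 0.999, 0.0]
force: [1.0, 0.4, -0.0]
width: 0.048
```

Call:
servo_tool(
  steps="0 -0.112 -0.278 0 0 0 0; 0 -0.112 -0.278 0 0 0 0; 0 -0.112 -0.278 0 0 0 0; 0 -0.112 -0.278 0 0 0 0; 0 -0.112 -0.278 0 0 0 0",
)

```text
time_s: 1.72
position: [0.4682, 0.0568, 0.3336]
tcp_rot: [0.0, -0.043, 0.999, 0.0]
force: [1.0, 0.4, 0.1]
width: 0.0473
```

Call:
servo_tool(
  steps="0 -0.112 -0.278 0 0 0 0; 0 -0.112 -0.278 0 0 0 0; 0 -0.112 -0.278 0 0 0 0; 0 -0.112 -0.278 0 0 0 0; 0 0 0 0 0 0 0",
)

```text
time_s: 2.35
position: [0.5769, -0.1583, 0.3321]
tcp_rot: [-0.001, -0.041, 0.999, 0.0]
force: [-0.3, -0.1, 0.3]
width: 0.0475
```

```bash
python3 g.py -.15 -.02 .2
python3 - <<'E'
from cell import vision
import cv2
cv2.imwrite('pics/w1.png',cv2.convertScaleAbs(vision.grab_frame('wrist'),alpha=1.5))
E
```

```text
t 2.35 board [-0.1558 -0.0167] 0.3321 F [-0.3 -0.1  0.3] w 0.04753587551053351 tool in board [[0.003, 1.0, 0.001], [1.0, -0.003, 0.002], [0.002, 0.001, -1.0]]
shares [-0.017  0.029  0.66 ] norm mm 132.25200357027464
```

View pics/w1.png

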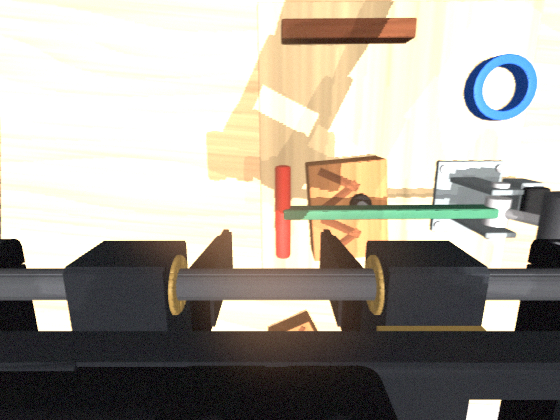

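The wrist view shows the bar from (283,166) to (284,258), the beam at row 212 and the stop at the top. The fingers straddle the bar's line. I'll check the bar's position from this view.

```bash
python3 g.py -.15 -.02 .105
python3 - <<'E'
from b import *
s=get_state(); T=np.eye(4);T[:3,:3]=R.from_quat(s['tcp_rot'],scalar_first=True).as_matrix();T[:3,3]=s['position']
T=T@vision.camera_info('wrist')['tool_from_camera']
for q in ((283,167),(284,257)): print(((ray('wrist',q,.108,T)[:2]-m)@Rm).round(4))
E
```

```text
t 2.4 board [-0.1539 -0.0162] 0.3324 F [ 0.7  0.4 -0.2] w 0.04795283768748247 tool in board [[0.002, 1.0, 0.001], [1.0, -0.002, 0.002], [0.002, 0.001, -1.0]]
shares [-0.021  0.018  1.137] norm mm 227.48771442826987
[-0.1462  0.0039]
[-0.1447 -0.1044]
```

Call:
servo_tool(
  steps="0 -0.01 0.02 0.25 0 0 0; 0 -0.01 0 0.25 0 0 0; 0 0 0 0.25 0 0 0; 0 0 0 0.25 0 0 0; 0 0 0 0.12 0 0 0",
)

```text
time_s: 3.02
position: [0.5785, -0.1489, 0.1075]
tcp_rot: [-0.001, -0.044, 0.999, 0.001]
force: [1.3, -0.6, 0.5]
width: 0.0479
```

Call:
servo_tool(
  steps="0 0 0 0 0 0 0; 0 0 0 0 0 0 0",
)

```text
time_s: 3.28
position: [0.5802, -0.1502, 0.111]
tcp_rot: [0.001, -0.044, 0.999, -0.0]
force: [-0.3, -0.4, -0.5]
width: 0.0477
```

```bash
python3 g.py -.15 -.02 .105
```

```text
t 3.275 board [-0.1481 -0.0207] 0.111 F [-0.3 -0.4 -0.5] w 0.04772767476913146 tool in board [[-0.001, 1.0, -0.001], [1.0, 0.001, -0.001], [-0.001, -0.001, -1.0]]
shares [ 0.003 -0.01   0.03 ] norm mm 6.317027681776628
```

Call:
servo_tool(
  steps="0 0 -0.005 0.03 0 0 0; 1 0 0 0 0 0 0; 1 0 0 0 0 0 0; 1 0 0 0 0 0 0; 1 0 0 0 0 0 0",
)

```text
time_s: 3.9
position: [0.5798, -0.151, 0.1037]
tcp_rot: [-0.0, -0.043, 0.999, 0.001]
force: [0.1, 6.5, 2.5]
width: 0.0168
```

Call:
servo_tool(
  steps="1 0 0 0 0 0 0; 1 0 0 0 0 0 0; 1 0 0 0 0 0 0",
)

```text
time_s: 4.28
position: [0.5798, -0.1509, 0.1037]
tcp_rot: [-0.0, -0.043, 0.999, 0.001]
force: [0.6, 4.7, 1.8]
width: 0.0175
```

```bash
python3 g.py -.15 -.02 .105; python3 -c "
import numpy as np
a=np.linspace(0,1.36,23);P=np.c_[.1-.25*np.cos(a),-(.105+.25*np.sin(a))]
print((np.diff(P,axis=0)/.2).round(3).tolist())"
```

```text
t 4.275 board [-0.1488 -0.0203] 0.1037 F [0.6 4.7 1.8] w 0.0174964796996822 tool in board [[-0.0, 1.0, 0.001], [1.0, 0.0, 0.0], [0.0, 0.001, -1.0]]
shares [ 0.001 -0.006 -0.006] norm mm 1.7980012756332155
[[0.002, -0.077], [0.007, -0.077], [0.012, -0.076], [0.017, -0.075], [0.021, -0.074], [0.026, -0.073], [0.03, -0.071], [0.035, -0.069], [0.039, -0.067], [0.043, -0.064], [0.047, -0.062], [0.05, -0.059], [0.054, -0.055], [0.057, -0.052], [0.06, -0.048], [0.063, -0.044], [0.066, -0.04], [0.068, -0.036], [0.07, -0.032], [0.072, -0.028], [0.074, -0.023], [0.075, -0.018]]
```

Gripped at 17.5 mm. Now I'll follow the arc, with tool y along board +x and tool z down.

Call:
servo_tool(
  steps="1 0 0.002 -0.077 0 0 0; 1 0 0.007 -0.077 0 0 0; 1 0 0.012 -0.076 0 0 0; 1 0 0.017 -0.075 0 0 0; 1 0 0.021 -0.074 0 0 0",
)

```text
time_s: 4.9
position: [0.5788, -0.1392, 0.1796]
tcp_rot: [-0.0, -0.043, 0.999, 0.0]
force: [3.5, 7.0, -5.0]
width: 0.017
```

Call:
servo_tool(
  steps="1 0 0.026 -0.073 0 0 0; 1 0 0.03 -0.071 0 0 0; 1 0 0.035 -0.069 0 0 0; 1 0 0.039 -0.067 0 0 0; 1 0 0.043 -0.064 0 0 0",
)

```text
time_s: 5.52
position: [0.5759, -0.1059, 0.2496]
tcp_rot: [0.0, -0.043, 0.999, -0.001]
force: [-0.7, -5.3, 0.8]
width: 0.017
```

```bash
python3 g.py -.1036 -.02 .250
```

```text
t 5.525 board [-0.1035 -0.0202] 0.2496 F [-0.7 -5.3  0.8] w 0.01699755241938619 tool in board [[-0.0, 1.0, -0.002], [1.0, 0.0, -0.001], [-0.001, -0.002, -1.0]]
shares [ 0.001 -0.    -0.002] norm mm 0.43943233317760244
```

On track, with low forces.

Call:
servo_tool(
  steps="1 0 0.047 -0.062 0 0 0; 1 0 0.05 -0.059 0 0 0; 1 0 0.054 -0.055 0 0 0; 1 0 0.057 -0.052 0 0 0; 1 0 0.06 -0.048 0 0 0",
)

```text
time_s: 6.15
position: [0.5715, -0.0533, 0.3062]
tcp_rot: [0.002, -0.043, 0.999, -0.002]
force: [-0.9, -9.1, 8.5]
width: 0.0174
```

Call:
servo_tool(
  steps="1 0 0.063 -0.044 0 0 0; 1 0 0.066 -0.04 0 0 0; 1 0 0.068 -0.036 0 0 0; 1 0 0.07 -0.032 0 0 0; 1 0 0.072 -0.028 0 0 0",
)

```text
time_s: 6.78
position: [0.5652, 0.0158, 0.341]
tcp_rot: [0.001, -0.043, 0.999, -0.0]
force: [0.4, -1.7, 2.3]
width: 0.0175
```

Call:
servo_tool(
  steps="1 0 0.074 -0.023 0 0 0; 1 0 0.075 -0.018 0 0 0; 1 0 0 0 0 0 0",
)

```text
time_s: 7.15
position: [0.5625, 0.0464, 0.3483]
tcp_rot: [0.0, -0.044, 0.999, 0.0]
force: [-3.0, -0.4, 8.0]
width: 0.0175
```

```bash
python3 g.py .0477 -.02 .3495
```

```text
t 7.15 board [ 0.0493 -0.02  ] 0.3483 F [-3.  -0.4  8. ] w 0.017487900282152215 tool in board [[-0.002, 1.0, 0.0], [1.0, 0.002, -0.0], [-0.0, 0.0, -1.0]]
shares [-0.    -0.008 -0.006] norm mm 2.0319906326057016
```

Call:
servo_tool(
  steps="-1 0 0 0 0 0 0; -1 0 0 0 0 0 0; -1 0 0 0 0 0 0; -1 0 0 0 0 0 0",
)

```text
time_s: 7.65
position: [0.5628, 0.0449, 0.3474]
tcp_rot: [-0.0, -0.043, 0.999, -0.0]
force: [-0.4, 0.2, -0.3]
width: 0.052
```

Call:
servo_tool(
  steps="-1 0 0 -0.2 0 0 0; -1 0 0 -0.2 0 0 0; -1 0 0 0 0 0 0",
)

```text
time_s: 8.02
position: [0.5633, 0.0449, 0.4302]
tcp_rot: [0.002, -0.043, 0.999, -0.0]
force: [0.7, 0.1, -0.5]
width: 0.0818
```

```bash
python3 g.py
python3 - <<'E'
from cell import vision
import cv2,numpy as np
a=vision.grab_frame('scene')[130:340,110:370]; b=vision.grab_frame('top')[130:340,220:450]
r=lambda i,w:cv2.resize(cv2.convertScaleAbs(i,alpha=1.6),(w,int(w*i.shape[0]/i.shape[1])),interpolation=cv2.INTER_CUBIC)
a=r(a,400);b=r(b,400);c=np.zeros((400,800,3),np.uint8);c[:a.shape[0],:400]=a;c[:b.shape[0],400:]=b;cv2.imwrite('pics/up.png',c)
E
```

```text
t 8.025 board [ 0.0478 -0.0206] 0.4302 F [ 0.7  0.1 -0.5] w 0.08178229270343515 tool in board [[-0.0, 1.0, -0.001], [1.0, 0.0, -0.005], [-0.005, -0.001, -1.0]]
```

View pics/up.png

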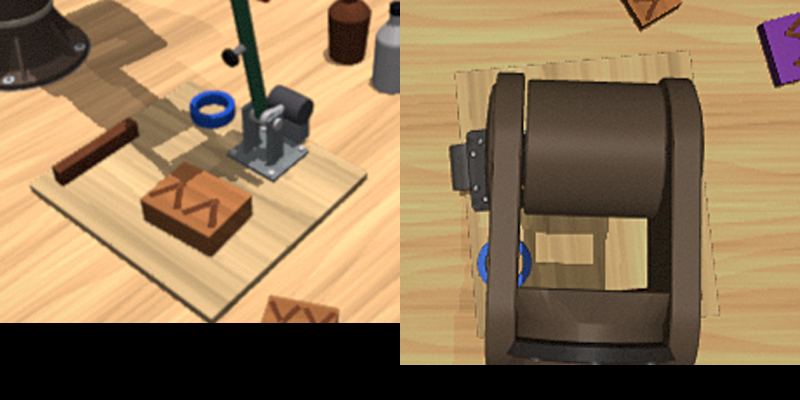

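The scene crop (left) shows the arm upright with its foot at (232,57), off the blank, and the blank at (197,207) still in place. The top view is hidden by the robot. Next I'll go behind the blank's far end with a two-finger pusher about 48 mm apart.

Call:
servo_tool(
  steps="0 -0.18 -0.15 0 0 0 0; 0 -0.18 -0.15 0 0 0 0; 0 -0.18 -0.15 0 0 0 0; 0 -0.18 -0.15 0 0 0 0; 0 0 0 0 0 0 0",
)

```text
time_s: 8.75
position: [0.7182, -0.0641, 0.4233]
tcp_rot: [-0.003, -0.042, 0.999, 0.0]
force: [-0.1, 0.9, -0.4]
width: 0.051
```

```bash
python3 g.py -.072 -.165 .05
python3 - <<'E'
from cell import vision
import cv2
cv2.imwrite('pics/w2.png',cv2.convertScaleAbs(vision.grab_frame('wrist'),alpha=1.2))
E
```

```text
t 8.75 board [-0.0742 -0.1656] 0.4233 F [-0.1  0.9 -0.4] w 0.05101485709913323 tool in board [[0.002, 1.0, 0.001], [1.0, -0.002, 0.005], [0.005, 0.001, -1.0]]
shares [-0.007  0.009  1.867] norm mm 373.31337330546955
```

View pics/w2.png

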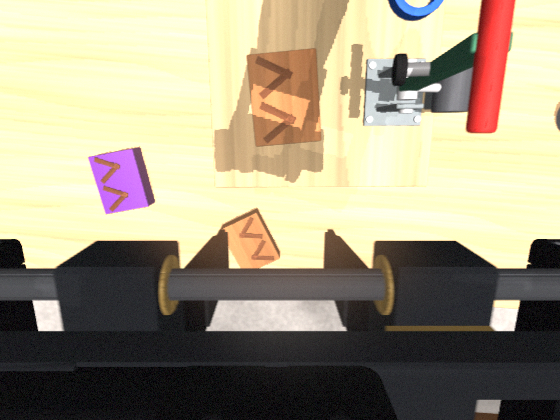

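The wrist view shows the arm raised (bar on the right) and the blank's top corners at about (248,56), (316,49), (322,141) and (256,146). The small look-alike is at (250,240).

Run:
```python
from b import *
s=get_state(); T=np.eye(4);T[:3,:3]=R.from_quat(s['tcp_rot'],scalar_first=True).as_matrix();T[:3,3]=s['position']
T=T@vision.camera_info('wrist')['tool_from_camera']
for q,z in (((248,56),.063),((316,49),.063),((322,141),.063),((256,146),.063),((257,209),.03),((222,228),.03),((279,257),.03)): print(q,((ray('wrist',q,z,T)[:2]-m)@Rm).round(4))
```

```text
(248, 56) [-0.1127 -0.0021]
(316, 49) [-0.0159  0.007 ]
(322, 141) [-0.0035 -0.1215]
(256, 146) [-0.1032 -0.1288]
(257, 209) [-0.1051 -0.2355]
(222, 228) [-0.1654 -0.2688]
(279, 257) [-0.0679 -0.3219]
```

Call:
servo_tool(
  steps="0 0 0.005 0.27 0 0 0; 0 0 0 0.27 0 0 0; 0 0 0 0.27 0 0 0; 0 0 0 0.27 0 0 0; 0 0 0 0.27 0 0 0",
)

```text
time_s: 9.43
position: [0.7154, -0.06, 0.1564]
tcp_rot: [0.0, -0.044, 0.999, 0.0]
force: [1.3, -0.4, -0.2]
width: 0.0477
```

```bash
python3 g.py -.072 -.165 .047
```

```text
t 9.425 board [-0.0698 -0.1631] 0.1564 F [ 1.3 -0.4 -0.2] w 0.047734794020622744 tool in board [[-0.001, 1.0, 0.0], [1.0, 0.001, -0.0], [-0.0, 0.0, -1.0]]
shares [-0.009 -0.011  0.547] norm mm 109.41537463790371
```

Call:
servo_tool(
  steps="0 -0.01 0 0.25 0 0 0; 0 0 0 0.2 0 0 0; 0 0 0 0.08 0 0 0; 0 0 0 0 0 0 0; 0 0 0 0 0 0 0",
)

```text
time_s: 10.05
position: [0.7192, -0.0607, 0.0536]
tcp_rot: [0.001, -0.043, 0.999, -0.0]
force: [0.9, 0.3, 0.2]
width: 0.0475
```

```bash
python3 g.py -.069 .01 .047
```

```text
t 10.05 board [-0.0709 -0.1669] 0.0536 F [0.9 0.3 0.2] w 0.04746357347251244 tool in board [[-0.001, 1.0, -0.001], [1.0, 0.0, -0.003], [-0.003, -0.001, -1.0]]
shares [0.885 0.01  0.031] norm mm 177.04280902315676
```

Call:
servo_tool(
  steps="0 0 0.005 0.035 0 0 0; 0 0.05 0.005 0 0 0 0; 0 0.06 0 0 0 0 0; 0 0.06 0 0 0 0 0; 0 0.06 0 0 0 0 0",
)

```text
time_s: 10.68
position: [0.6718, -0.0629, 0.0449]
tcp_rot: [0.0, -0.043, 0.999, -0.0]
force: [1.1, 0.4, -0.8]
width: 0.0474
```

Call:
servo_tool(
  steps="0 0.06 0 0 0 0 0; 0 0.06 0 0 0 0 0; 0 0.06 0 0 0 0 0; 0 0.06 0 0 0 0 0; 0 0.06 0 0 0 0 0",
)

```text
time_s: 11.3
position: [0.6123, -0.068, 0.0449]
tcp_rot: [0.0, -0.043, 0.999, -0.0]
force: [4.8, 0.9, 3.8]
width: 0.0475
```

```bash
python3 g.py -.069 .01 .047
python3 - <<'E'
from cell import vision
import cv2
cv2.imwrite('pics/s3.png',cv2.resize(cv2.convertScaleAbs(vision.grab_frame('scene')[130:350,110:380],alpha=1.6),(675,550),interpolation=cv2.INTER_CUBIC))
E
```

```text
t 11.3 board [-0.069  -0.0597] 0.0449 F [4.8 0.9 3.8] w 0.04748411756992707 tool in board [[-0.0, 1.0, -0.0], [1.0, 0.0, -0.001], [-0.001, -0.0, -1.0]]
shares [ 0.349 -0.    -0.011] norm mm 69.75166530334376
```

View pics/s3.png

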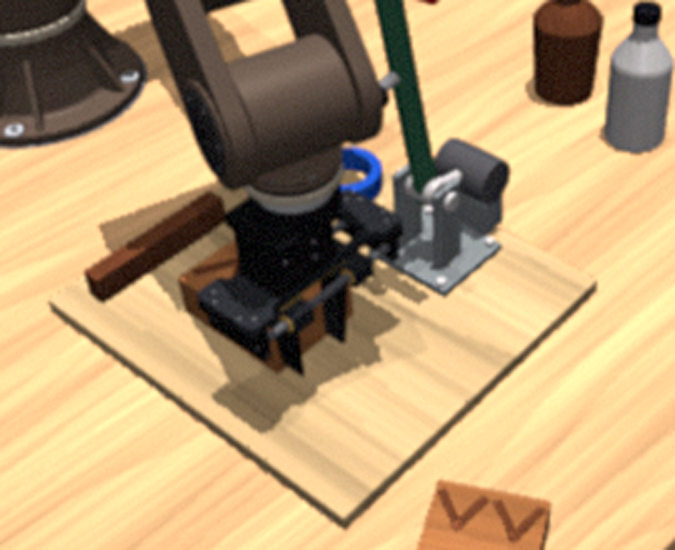

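Two fingers bear on the blank's far end at (290,365) and (335,335), it slides flat, and the hold-down is still up. I'll continue pushing, gently at the end.

Call:
servo_tool(
  steps="0 0.06 0 0 0 0 0; 0 0.06 0 0 0 0 0; 0 0.05 0 0 0 0 0; 0 0.05 0 0 0 0 0; 0 0.04 0 0 0 0 0",
)

```text
time_s: 11.98
position: [0.5604, -0.0725, 0.0446]
tcp_rot: [0.0, -0.043, 0.999, 0.0]
force: [2.6, -0.0, 2.0]
width: 0.0471
```

Call:
servo_tool(
  steps="0 0.02 0 0 0 0 0; 0 0.02 0 0 0 0 0; 0 0.01 0 0 0 0 0; 0 0.01 0 0 0 0 0; 0 0 0 0 0 0 0",
)

```text
time_s: 12.6
position: [0.5488, -0.0735, 0.0445]
tcp_rot: [-0.0, -0.043, 0.999, 0.0]
force: [2.6, -0.4, 0.3]
width: 0.047
```

```bash
python3 g.py -.069 .01 .047
```

```text
t 12.6 board [-0.0689  0.004 ] 0.0445 F [ 2.6 -0.4  0.3] w 0.04701591450919587 tool in board [[-0.0, 1.0, 0.0], [1.0, 0.0, 0.0], [0.0, 0.0, -1.0]]
shares [ 0.03  -0.    -0.012] norm mm 6.474113624169048
```

Steps of 1–2 mm until the force rises.

Call:
servo_tool(
  steps="0 0.01 0 0 0 0 0; 0 0.01 0 0 0 0 0; 0 0.005 0 0 0 0 0; 0 0 0 0 0 0 0",
)

```text
time_s: 13.1
position: [0.5453, -0.0738, 0.0449]
tcp_rot: [0.002, -0.043, 0.999, -0.0]
force: [9.2, 3.3, -0.2]
width: 0.0474
```

Call:
servo_tool(
  steps="0 0.005 0 0 0 0 0; 0 0.005 0 0 0 0 0; 0 0 0 0 0 0 0",
)

```text
time_s: 13.48
position: [0.5452, -0.0739, 0.0454]
tcp_rot: [0.004, -0.043, 0.999, -0.001]
force: [18.0, 6.9, -0.0]
width: 0.0479
```

The stop is reached: force went from 3 to 18 N with no further motion. I'll back off, lift clear and look.

Call:
servo_tool(
  steps="0 -0.02 0 0 0 0 0; 0 -0.1 0 0 0 0 0; 0 -0.15 0 0 0 0 0; 0 -0.15 0 -0.05 0 0 0; 0 -0.25 0 0 0 0 0",
)

```text
time_s: 14.1
position: [0.6753, -0.0626, 0.0549]
tcp_rot: [-0.001, -0.043, 0.999, 0.0]
force: [0.1, -0.3, -0.3]
width: 0.0477
```

Call:
servo_tool(
  steps="0 -0.15 0 -0.15 0 0 0; 0 0 0 -0.28 0 0 0; 0 0 0 -0.28 0 0 0; 0 0 0 -0.28 0 0 0; 0 0 0 -0.28 0 0 0",
)

```text
time_s: 14.72
position: [0.7044, -0.0599, 0.3097]
tcp_rot: [-0.001, -0.043, 0.999, 0.0]
force: [-0.2, -0.2, -0.2]
width: 0.0477
```

Call:
servo_tool(
  steps="0 0 0 -0.28 0 0 0; 0 0 0 -0.2 0 0 0; 0 0 0 0 0 0 0; 0 0 0 0 0 0 0",
)

```text
time_s: 15.22
position: [0.7049, -0.06, 0.4029]
tcp_rot: [-0.002, -0.043, 0.999, 0.0]
force: [0.8, 0.1, -0.8]
width: 0.0472
```

```bash
python3 g.py
python3 - <<'E'
from cell import vision
import cv2,numpy as np
a=vision.grab_frame('scene')[130:340,110:370]; b=vision.grab_frame('wrist')[:250,130:530]
cv2.imwrite('pics/wfull.png',vision.grab_frame('wrist'))
r=lambda i,w,g:cv2.resize(cv2.convertScaleAbs(i,alpha=g),(w,int(w*i.shape[0]/i.shape[1])),interpolation=cv2.INTER_CUBIC)
a=r(a,400,1.6);b=r(b,400,1.1);c=np.zeros((330,800,3),np.uint8);c[:a.shape[0],:400]=a;c[:b.shape[0],400:]=b;cv2.imwrite('pics/end.png',c)
E
```

```text
t 15.225 board [-0.0689 -0.1526] 0.4029 F [ 0.8  0.1 -0.8] w 0.047176069890462184 tool in board [[-0.0, 1.0, 0.001], [1.0, 0.0, 0.003], [0.003, 0.001, -1.0]]
```

View pics/end.png

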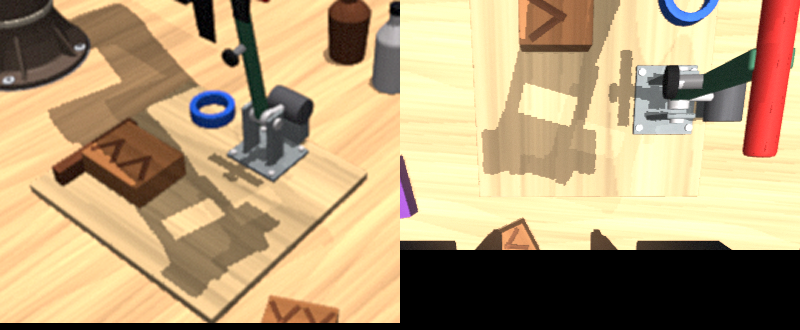

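The blank lies against the stop and the hold-down is up; the tape, flask and mallet have not moved. I'll look at the joint between blank and stop from above.

Call:
servo_tool(
  steps="0 0 -0.25 0 0 0 0; 0 0.2 -0.05 0 0 0 0; 0 0.25 0 0 0 0 0; 0 0.25 0 0 0 0 0; 0 0 0 0 0 0 0",
)

```text
time_s: 16.0
position: [0.5686, -0.1319, 0.405]
tcp_rot: [-0.0, -0.043, 0.999, 0.0]
force: [0.5, -0.2, 0.6]
width: 0.0477
```

Run:
```python
from cell import vision,get_state
import cv2,pickle
pickle.dump(get_state(),open('s.pkl','wb'))
f=vision.grab_frame('wrist'); cv2.imwrite('pics/w5.png',f)
cv2.imwrite('pics/w5c.png',cv2.resize(cv2.convertScaleAbs(f[:240,220:540],alpha=1.1),(800,600),interpolation=cv2.INTER_CUBIC))
```

```text
(no output)
```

View pics/w5c.png

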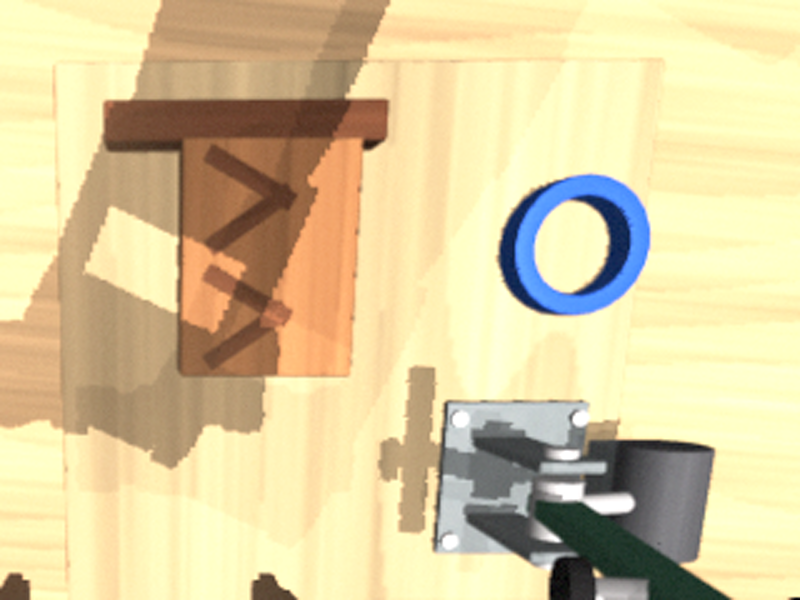

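The blank's near end meets the stop along row 138, from (180,138) to (362,138), with no gap. The robot touches nothing and the hold-down is raised.

```bash
python3 -c "
from cell import ticket;print(ticket.finish_job())"
```

```text
the job is handed in; nothing more can be done
None
```

The job is done and handed in at about 16 s of robot time, well under the 64 s limit; no verdict came back.

- **Hold-down arm:** I raised it by gripping the red bar lightly and following its arc to about 1.36 rad, rather than pushing from below. I then let go, and it was still up in every later picture. I did not measure its final angle.
- **Blank:** I picked the larger brown one under the foot and left the smaller brown one and the purple one alone. With the arm up, I pushed it along the board with two fingertips until the force rose to about 18 N against the stop with no further motion.
- **Last checks:** The close-up shows the blank's end flush and parallel to the stop with no visible gap, and the blank flat on the board. The tape, mallet and flask looked unmoved, and the robot was clear of everything.

No check failed. The wrist and top cameras differed by about 4 mm on the bar's position, which was within the gripper's opening. During the push a robot link hid the hold-down's foot in the picture, so I could not see how close the two came. The arm stayed up throughout.

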